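# Stroke-test three sample syringes and reject the sticking one

## Task

First push all three syringe plungers, as they stand in the leaning rack, through their full stroke: each must go fully home, except the one that sticks and will not go past part-way. Then draw the sticking syringe out of the rack and set it down foot first in the red reject bin, still held until its foot is down near the bin's floor, and let go. Leave the two good syringes in their wells with plungers fully home, and do not disturb anything else on the bench.

Things in the scene. Friction and masses are not known exactly. Their poses are not given: they have to be found in the camera images.
- rack: Fixed white/blue syringe rack, 244 mm wide in y; three square wells (36 mm inside) 90 mm apart along y, leaning 30 degrees: going up a well leads towards the rack's +x (the far side from the robot). Origin on the bench under the middle well's floor, which is 35 mm up. Along the lean, side and -x walls reach 50 mm up the barrel; the +x wall, on which the barrel lies, 85 mm; 4 mm clearance.
- syringe_a: Sample syringe, loose in the rack, about 0.17 kg, all three look alike: clear barrel 32 mm in diameter with black rings, blue collar 40 mm in diameter from 96 to 120 mm above its foot, white plunger above. Origin at the centre of the foot's flat end; its z axis runs along the barrel to the plunger.
- syringe_a_center (a point): Centre of that syringe's barrel, on its axis 60 mm above the foot; axes as the syringe's (z towards the plunger). The place to grip, the middle of the blue collar, lies 48 mm further along +z.
- plunger_a_head (a point): Centre of the top of that plunger's white thumb disc (28 mm in diameter, 8 mm thick, on a 12 mm rod); z points out along the axis. At full stroke the disc lies on the collar and its top is 8 mm above the collar's top.
- plunger_a (a joint): How far the plunger is pushed in, m: 0 drawn out (disc top 188 mm above the foot), 0.060 fully home; starts at 0 to 0.010. A free one takes about 4 N and stays where left. A sticking one moves likewise but stops dead at 0.040; 20 N moves it no further. Exactly one of three sticks; nothing shows which, and it may be in any well.
- syringe_b: Sample syringe, loose in the rack, about 0.17 kg, all three look alike: clear barrel 32 mm in diameter with black rings, blue collar 40 mm in diameter from 96 to 120 mm above its foot, white plunger above. Origin at the centre of the foot's flat end; its z axis runs along the barrel to the plunger.
- syringe_b_center (a point): Centre of that syringe's barrel, on its axis 60 mm above the foot; axes as the syringe's (z towards the plunger). The place to grip, the middle of the blue collar, lies 48 mm further along +z.
- plunger_b_head (a point): Centre of the top of that plunger's white thumb disc (28 mm in diameter, 8 mm thick, on a 12 mm rod); z points out along the axis. At full stroke the disc lies on the collar and its top is 8 mm above the collar's top.
- plunger_b (a joint): How far the plunger is pushed in, m: 0 drawn out (disc top 188 mm above the foot), 0.060 fully home; starts at 0 to 0.010. A free one takes about 4 N and stays where left. A sticking one moves likewise but stops dead at 0.040; 20 N moves it no further. Exactly one of three sticks; nothing shows which, and it may be in any well.
- syringe_c: Sample syringe, loose in the rack, about 0.17 kg, all three look alike: clear barrel 32 mm in diameter with black rings, blue collar 40 mm in diameter from 96 to 120 mm above its foot, white plunger above. Origin at the centre of the foot's flat end; its z axis runs along the barrel to the plunger.
- syringe_c_center (a point): Centre of that syringe's barrel, on its axis 60 mm above the foot; axes as the syringe's (z towards the plunger). The place to grip, the middle of the blue collar, lies 48 mm further along +z.
- plunger_c_head (a point): Centre of the top of that plunger's white thumb disc (28 mm in diameter, 8 mm thick, on a 12 mm rod); z points out along the axis. At full stroke the disc lies on the collar and its top is 8 mm above the collar's top.
- plunger_c (a joint): How far the plunger is pushed in, m: 0 drawn out (disc top 188 mm above the foot), 0.060 fully home; starts at 0 to 0.010. A free one takes about 4 N and stays where left. A sticking one moves likewise but stops dead at 0.040; 20 N moves it no further. Exactly one of three sticks; nothing shows which, and it may be in any well.
- reject_bin: Red open bin, fixed to the bench, 150 x 150 mm outside, 85 mm high, walls and floor 5 mm. Origin at the centre of its underside.
- blue_bin: Blue open bin of the same size, fixed: bystander, not for rejects. Origin at the centre of its underside.
- amber_bottle: Amber bottle 70 mm in diameter, 150 mm high, loose; bystander, leave alone. Origin on its underside.
- white_jar: White jar 64 mm in diameter, 80 mm high, loose; bystander, leave alone. Origin on its underside.
- beaker: Glass beaker 70 mm in diameter, 90 mm high, loose; bystander, leave alone. Origin on its underside.
- spatula: Spatula lying on the bench, 180 mm long, loose; bystander, leave alone. Origin on its underside, near mid-length.
- filter_box: Cardboard filter box 90 x 60 x 35 mm, lying in the blue bin, loose; bystander, leave alone. Origin on its underside.
- wash_bottle: White wash bottle 60 mm in diameter, 140 mm high, loose; bystander, leave alone. Origin on its underside.
Not all that is in view belongs to the job. What is shaped like the syringe_b but green or purple is not meant.

How it is judged:
On the way, in this order (a step that is already met when the one before it is completed fails the run):
1. all three plungers have been pushed: two fully home (past 56 mm), the sticking one to where it sticks (past 37 mm) (value of joint plunger_b above 0.037 m and value of joint each of plunger_a, plunger_c above 0.056 m), for 0.1 s.
2. the sticking syringe's foot is lowered inside the red bin (less than 40 mm above its underside) while the fingers still hold the syringe (z of syringe_b in the frame of reject_bin below 0.04 m and x of syringe_b in the frame of reject_bin between -0.07 and 0.07 m and y of syringe_b in the frame of reject_bin between -0.07 and 0.07 m and contact force between the fingers and syringe_b above 0.5 N), for 0.1 s.
At the end, for the whole second after the job is handed in: Sticking syringe (plunger short of 50 mm) in the red bin: centre within 70 mm of the bin's in both bin axes and under 95 mm above its underside, foot under 50 mm. Other two: plungers past 56 mm, still in their wells (moved under 10 mm). All at rest (value of joint plunger_b below 0.05 m and x of syringe_b_center in the frame of reject_bin between -0.07 and 0.07 m and y of syringe_b_center in the frame of reject_bin between -0.07 and 0.07 m and z of syringe_b_center in the frame of reject_bin below 0.095 m and z of syringe_b in the frame of reject_bin below 0.05 m and value of joint each of plunger_a, plunger_c above 0.056 m and distance of each of syringe_a_center, syringe_c_center from where it was at the start of the episode below 0.01 m and linear speed of each of syringe_a, syringe_b, syringe_c below 0.03 m/s); the robot touches nothing.
It fails at once if a bystander is moved by more than 30 mm (distance of any of amber_bottle, white_jar, beaker, spatula, filter_box, wash_bottle from where it was at the start of the episode above 0.03 m).
It also fails if it takes over 64 s, if anything falls off the work surface, if the arm or the gripper's body presses on something with over 40 N, if the wrist force passes 120 N, or if a joint passes its speed limit or range.

## Robot

A 6-joint arm with a two-finger parallel gripper is mounted at the origin on the work surface. World frame = base frame: x ahead of the robot, y to its left, z up, the work surface at z = 0. Lengths are in m, angles in rad, forces in N, time in s.
With the tool pointing down it reaches from about 0.325 to 0.85 m from the base axis. Payload 4.4 kg.
Tool frame: the origin (TCP) lies on the mounting face of the last link; the fingertips stand 199 mm ahead of it and the grasp point (between the pads) lies 180 mm ahead of it; z points along the fingers, y is the line along which they close (so a half turn about z gives the same grasp; the last joint's range is limited). The gripper opens to 94 mm and grips with 3 to 60 N. Pads are 16 mm wide; open, the fingers measure 119 mm over their backs; the gripper's body (75 mm by 177 mm) begins 78 mm behind the grasp point.
Start: joints at [1.137, 0.207, 1.542, -0, 1.393, -0.15], TCP at [0.161, 0.552, 0.405] pointing down, gripper open.
Joint ranges: [-2.73, 2.73], [-0.86, 2.22], [0.23, 2.46], [-1.11, 4.25], [0.08, 2.63], [-2.82, 2.82]. Speed limits (rad/s): [2.79, 2.79, 3.14, 3.14, 3.14, 3.14].

## Interface

Orientations are given as [roll, pitch, yaw] about the fixed x, y, z axes, in that order (R = Rz(yaw) Ry(pitch) Rx(roll)).
In Python, from station import arm gives the robot as it stands.
- The arm moves only by the tool carry_out, never from a script. Its arguments are lists of equal length, an entry for each row: "translation": the shift along the world's x, y, z in units of 25 mm (1.0 is 25 mm), a list of three; "dr": the turn, a rotation vector about the world's x, y, z in units of 6 degrees (1.0 is 6 degrees), a list of three; "grip": the closure, from -1 (fully open) to 1 (shut). In form: {"translation": [[tx, ty, tz], ...], "dr": [[ax, ay, az], ...], "grip": [grip, ...]}. A call has exactly 5 rows; each row shifts and turns the commanded pose from where the row before left it; what a row does not reach is not made up. A row lasts 1/8 s, in which the tool goes at most 62.5 mm and 10.7 degrees, less where a joint would pass 70% of its speed; a pose out of reach is approached as far as the arm can. A call is refused whole if a number of a shift passes 1 or a number of a turn 1, either way. A call with a gripper value outside its range is refused whole. The fingers move at their own pace and stop on an object; the grip force is fixed at half the most. Time passes only in rows, so rows that do not move let the fingers close, or fill a call up. It gives the time, the measured TCP pose, the force, the opening and the grip force at its end, in the units of the state.
- arm.read_state(): the state, without advancing time (a new reading comes with each control period).
- arm.snapshot(name): name is "side" or "top"; returns the picture (420x560x3 uint8, red, green, blue); there is no depth.
- arm.calibration(name): a dict with "camera_matrix" (3x3 intrinsics, pixels), "pose" (4x4, takes a point from camera to world coordinates). Camera axes: x right, y down, z forward; pixel columns grow to the right and rows downward; lengths in m; the calibration is good to about 2 mm. A picture is of the moment at which its call begins. calibration takes no time and is no camera call.
- arm.close_job(): hands the job in; it is judged then, once.
The state is a dict: "t": time; "joints": joint angles; "dq": joint speeds; "effort": joint torques, N m; "ee_pos": TCP position; "tcp_rot": TCP orientation; "ft_force": force on the tool from outside, world axes, zero at the start; "moment": the same for the moment, N m; "gripper_width": finger opening in m; "grip_force": force on a finger pad.
Only numpy, scipy, OpenCV 4.12 (cv2) and the standard library are available. Lean on these libraries where they do the work, as an engineer would, in place of code of your own. Each camera call takes 0.05 s, during which the arm holds its last target. There are 200 camera calls.

## Working session

There is one attempt and no reset: what is moved stays moved. The work goes in short steps, Python scripts to look and compute and a tool call to move; the robot and the scene stay as the last step left them, time stands still between calls to the robot, and variables do not carry over. Pictures are saved under pics/ and viewed, at most 10 in all, crops included, and the job is handed in when it is done.

Besides the shell and the picture viewer there is one more tool, called after "Request:" as name(argument=value, ...) on one line, values as JSON. carry_out: Moves the arm, as the interface text tells. Its arguments: {"type":"object","properties":{"translation":{"type":"array"},"dr":{"type":"array"},"grip":{"type":"array"}},"required":["translation","dr","grip"]}

```bash
ls; mkdir -p pics; python3 - <<'E'
from station import arm
import cv2,numpy as np
for n in ("side","top"):
    cv2.imwrite(f"pics/{n}0.png",arm.snapshot(n)[:,:,::-1])
    c=arm.calibration(n);print(n,np.round(c["camera_matrix"],1).tolist(),np.round(c["pose"],3).tolist())
print(arm.read_state())
E
```

```text
pics
side [[429.7, 0.0, 276.6], [0.0, 429.7, 209.9], [0.0, 0.0, 1.0]] [[0.965, -0.172, 0.199, 0.336], [-0.263, -0.643, 0.719, -0.711], [0.005, -0.746, -0.666, 0.791], [0.0, 0.0, 0.0, 1.0]]
top [[395.4, 0.0, 282.2], [0.0, 395.4, 205.4], [0.0, 0.0, 1.0]] [[-0.002, -0.984, 0.177, 0.375], [-1.0, -0.002, -0.022, 0.013], [0.022, -0.177, -0.984, 0.993], [0.0, 0.0, 0.0, 1.0]]
{'t': 0.1, 'joints': array([ 1.13654463e+00,  2.07307421e-01,  1.54279302e+00,  6.15565609e-06,
        1.39351784e+00, -1.50472360e-01]), 'dq': array([-8.61909909e-04, -1.19185683e-03, -3.94589231e-03,  8.64743853e-04,
       -2.57868562e-05,  8.30059297e-04]), 'effort': array([ 9.73542228e-04, -3.71861672e+01, -2.82294095e+01,  7.02410261e-02,
        3.09698225e-02, -3.43288048e-05]), 'ee_pos': array([0.16084695, 0.55170277, 0.40363064]), 'tcp_rot': array([-3.13959082e+00, -3.09640534e-04,  2.85781192e+00]), 'ft_force': array([ 0.5466079 ,  0.37007969, -0.77523865]), 'moment': array([ 0.00325933, -0.02527178, -0.00640109]), 'grip_force': 0.0, 'gripper_width': 0.09382756447727642}
```

View pics/side0.png

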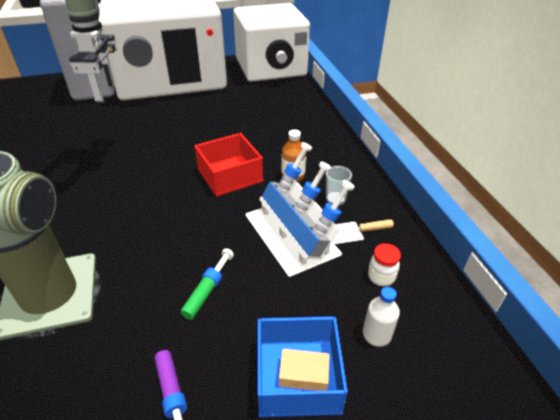

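View pics/top0.png

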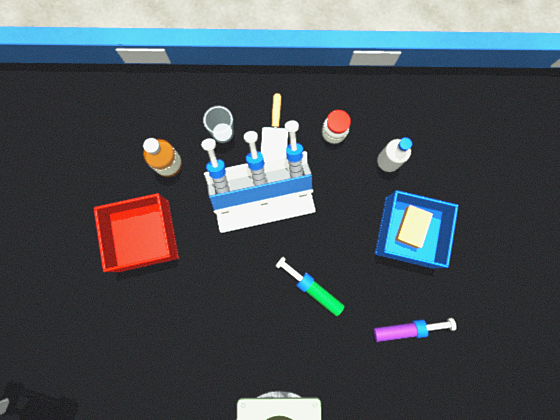

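The side view shows three upright white-plunger syringes in the rack, with heads near (305,150), (322,170) and (346,190). In the top view the heads are near (209,145), (251,137) and (292,127). The red bin is at top (137,233). The green (310,287) and purple (415,330) lookalikes lie loose on the bench, so they are not meant. I'll enlarge the rack to confirm.

```bash
python3 - <<'E'
import cv2,numpy as np
t=cv2.imread("pics/top0.png")[110:240,195:325];s=cv2.imread("pics/side0.png")[135:265,240:370]
o=np.hstack([cv2.resize(i,(400,400),interpolation=2) for i in (t,s)])
cv2.imwrite("pics/crop0.png",o)
E
```

```text
(no output)
```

View pics/crop0.png

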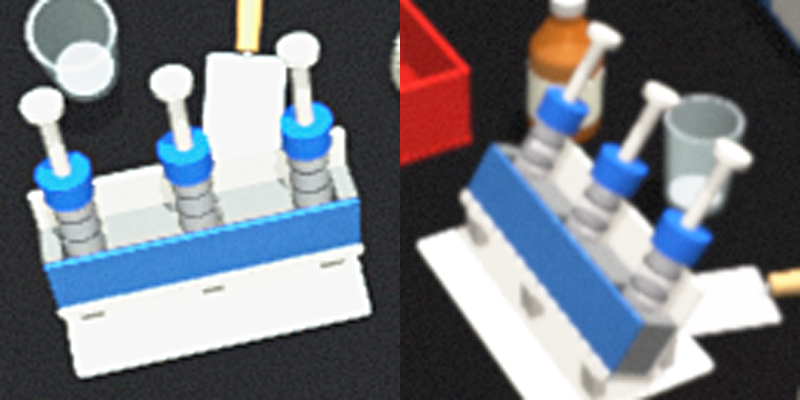

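Confirmed: the three syringes in the rack all have white plungers and blue collars, and their heads are at crop (42,105), (172,82), (298,48) in the top view. Now I'll fit the rack pose, the head extents and the bin.

```bash
cat > h.py <<'E'
from station import arm
import cv2,numpy as np
from scipy.optimize import least_squares
from scipy.spatial.transform import Rotation as R
C={n:(arm.calibration(n)["camera_matrix"],np.array(arm.calibration(n)["pose"])) for n in("top","side")}
def proj(n,P):
    K,T=C[n]; p=(np.atleast_2d(P)-T[:3,3])@T[:3,:3]; q=p@np.array(K).T; return q[:,:2]/q[:,2:]
def ray(n,uv,z):
    K,T=C[n]; d=T[:3,:3]@np.linalg.solve(K,[*uv,1]); return T[:3,3]+d*(z-T[2,3])/d[2]
A=np.array([.5,0,np.sqrt(.75)])
def pts(x,y,w,L):   # wells at y=+90,0,-90 rack frame; L along the axis
    c,s=np.cos(w),np.sin(w);M=np.array([[c,-s,0],[s,c,0],[0,0,1]])
    o=np.array([.002*.866,0,.035-.001])
    return np.array([[x,y,0]+M@(o+np.array([0,b,0])+A*l) for b,l in zip((.09,0,-.09),L)])
E
python3 - <<'E'
from h import *
k=130/400
ht=np.array([(42,105),(172,82),(298,48)])*k+[195,110]
hs=np.array([(205,38),(261,96),(334,156)])*k+[240,135]
ct=np.array([(63,180),(186,156),(306,131)])*k+[195,110]
cs=np.array([(163,110),(220,169),(282,238)])*k+[240,135]
for f in (lambda v:v[3:6],):
  def r(v):
    H=pts(*v[:3],v[3:6]);G=pts(*v[:3],[.108]*3)
    return np.concatenate([(proj("top",H)-ht).ravel(),(proj("side",H)-hs).ravel(),(proj("top",G)-ct).ravel(),(proj("side",G)-cs).ravel()])
  s=least_squares(r,[.6,.05,.1,.183,.183,.183]);print(s.x.round(4),s.fun.reshape(-1,2).round(1).tolist())
  print("heads",pts(*s.x[:3],s.x[3:]).round(4).tolist(),"collars",pts(*s.x[:3],[.108]*3).round(4).tolist())
# bin: rim corners in top view at z=.085
img=cv2.imread("pics/top0.png").astype(int);b,g,rr=img[...,0],img[...,1],img[...,2]
m=((rr>90)&(g<60)&(b<60)).astype(np.uint8);m[:,200:]=0;m[:190]=0
cn=max(cv2.findContours(m,0,2)[0],key=cv2.contourArea)
q=cv2.minAreaRect(cn);print(q)
P=[ray("top",p,.085) for p in cv2.boxPoints(q)];print(np.round(P,3).tolist(),np.mean(P,0))
def rb(v):
    M=R.from_euler('z',v[2]).as_matrix();X=np.array([[a,b,z] for z in(.085,0) for a in(-.075,.075) for b in(-.075,.075)])@M.T+[v[0],v[1],0]
    hull=cv2.convexHull(proj("top",X).astype(np.float32))
    pts_=cv2.convexHull(cn)[:,0]
    return [cv2.pointPolygonTest(hull,(float(p[0]),float(p[1])),True) for p in pts_]
s=least_squares(rb,[*np.mean(P,0)[:2],.1],diff_step=1e-3);print(s.x,np.abs(s.fun).max())
E
```

```text
[0.5806 0.0418 0.2162 0.1789 0.1767 0.183 ] [[0.6, 0.2], [0.2, 0.1], [0.2, 0.5], [-0.5, -0.7], [0.1, -0.1], [-0.6, -0.8], [1.1, -0.5], [0.2, -0.7], [-0.1, -0.6], [0.1, -0.5], [-0.4, -0.2], [-0.4, -0.8]]
heads [[0.6503, 0.1493, 0.189], [0.6685, 0.0611, 0.187], [0.6909, -0.0261, 0.1925]] collars [[0.6157, 0.1417, 0.1275], [0.635, 0.0538, 0.1275], [0.6543, -0.0341, 0.1275]]
((134.8076934814453, 233.0384521484375), (69.42510986328125, 78.0542221069336), 78.69007110595703)
[[0.534, 0.437, 0.085], [0.571, 0.263, 0.085], [0.413, 0.225, 0.085], [0.379, 0.394, 0.085]] [0.47443255 0.3297481  0.085     ]
[0.47694023 0.33927548 0.2224534 ] 0.7658941110804796
```

```bash
cat >> h.py <<'E'
V=(.5806,.0418,.2162)
c_,s_=np.cos(V[2]),np.sin(V[2])
Aw=np.array([.5*c_,.5*s_,.75**.5]); Y=np.array([-s_,c_,0])
RT=np.column_stack([np.cross(Y,-Aw),Y,-Aw])
Y0=Y;RD=np.column_stack([np.cross(Y,[0,0,-1]),Y,[0,0,-1.]])
FEET=pts(*V,[0,0,0])
def delta(p,Rt,show=True):
    s=arm.read_state();d=(np.array(p)-s["ee_pos"])/.025
    r=(R.from_matrix(Rt)*R.from_euler('xyz',s["tcp_rot"]).inv()).as_rotvec()/np.radians(6)
    print("t",round(s["t"],2),"shift",d.round(2),"turn",r.round(2),"F",s["ft_force"].round(1),"j",s["joints"].round(2),"w",round(s["gripper_width"],4))
def along(i):
    s=arm.read_state();Rc=R.from_euler('xyz',s["tcp_rot"]).as_matrix()
    e=s["ee_pos"]+Rc[:,2]*.199-FEET[i];print("L",round(e@Aw,4),"lat",(e-Aw*(e@Aw)).round(4),"F.A",round(s["ft_force"]@Aw,1))
E
python3 -c "
from h import *
print(Aw,FEET.round(4).tolist())
for i in range(3): delta(FEET[i]+Aw*(.21+.199),RT)"
```

```text
[0.48835984 0.10725982 0.8660254 ] [[0.563, 0.1301, 0.034], [0.5823, 0.0422, 0.034], [0.6016, -0.0457, 0.034]]
t 0.1 shift [ 24.08 -15.11  -0.62] turn [0.19 5.04 4.66] F [ 0.5  0.4 -0.8] j [ 1.14  0.21  1.54  0.    1.39 -0.15] w 0.0938
t 0.1 shift [ 24.85 -18.63  -0.62] turn [0.19 5.04 4.66] F [ 0.5  0.4 -0.8] j [ 1.14  0.21  1.54  0.    1.39 -0.15] w 0.0938
t 0.1 shift [ 25.62 -22.14  -0.62] turn [0.19 5.04 4.66] F [ 0.5  0.4 -0.8] j [ 1.14  0.21  1.54  0.    1.39 -0.15] w 0.0938
```

Request:
carry_out(translation=[[0.96,-0.6,0.2],[0.96,-0.6,0.2],[0.96,-0.6,0.2],[0.96,-0.6,0.2],[0.96,-0.6,0.2]], dr=[[0.01,0.2,0.19],[0.01,0.2,0.19],[0.01,0.2,0.19],[0.01,0.2,0.19],[0.01,0.2,0.19]], grip=[1,1,1,1,1])

```text
t: 0.72
ee_pos: [0.2816, 0.4763, 0.4292]
tcp_rot: [-3.121, -0.104, 2.957]
ft_force: [-0.2, -0.3, -0.1]
gripper_width: 0.0476
grip_force: 0.0
```

Request:
carry_out(translation=[[0.96,-0.6,0],[0.96,-0.6,0],[0.96,-0.6,0],[0.96,-0.6,0],[0.96,-0.6,0]], dr=[[0.01,0.2,0.19],[0.01,0.2,0.19],[0.01,0.2,0.19],[0.01,0.2,0.19],[0.01,0.2,0.19]], grip=[1,1,1,1,1])

```text
t: 1.35
ee_pos: [0.4016, 0.4013, 0.429]
tcp_rot: [-3.113, -0.209, 3.055]
ft_force: [0.7, -0.4, -0.3]
gripper_width: 0.0007
grip_force: 0.0
```

Request:
carry_out(translation=[[0.96,-0.6,0],[0.96,-0.6,0],[0.96,-0.6,0],[0.96,-0.6,0],[0.96,-0.6,0]], dr=[[0.01,0.2,0.19],[0.01,0.2,0.19],[0.01,0.2,0.19],[0.01,0.2,0.19],[0.01,0.2,0.19]], grip=[1,1,1,1,1])

```text
t: 1.98
ee_pos: [0.5217, 0.3264, 0.4289]
tcp_rot: [-3.114, -0.314, -3.128]
ft_force: [-0.1, 0.3, -0.5]
gripper_width: 0.0004
grip_force: 0.0
```

Request:
carry_out(translation=[[0.96,-0.6,0],[0.96,-0.6,0],[0.96,-0.6,0],[0.96,-0.6,0],[0.96,-0.6,0]], dr=[[0.01,0.2,0.19],[0.01,0.2,0.19],[0.01,0.2,0.19],[0.01,0.2,0.19],[0.01,0.2,0.19]], grip=[1,1,1,1,1])

```text
t: 2.6
ee_pos: [0.6417, 0.2515, 0.4288]
tcp_rot: [-3.128, -0.418, -3.024]
ft_force: [0.5, 0.1, -0.2]
gripper_width: 0.001
grip_force: 0.0
```

```bash
python3 -c "
from h import *
delta(FEET[0]+Aw*(.21+.199),RT)"
```

```text
t 2.6 shift [ 4.84 -3.1  -1.62] turn [-0.05  1.01  0.88] F [ 0.5  0.1 -0.2] j [ 0.24  0.57  1.03  0.04  1.96 -1.44] w 0.001
```

Request:
carry_out(translation=[[0.97,-0.62,-0.32],[0.97,-0.62,-0.32],[0.97,-0.62,-0.32],[0.97,-0.62,-0.32],[0.96,-0.62,-0.34]], dr=[[-0.01,0.2,0.18],[-0.01,0.2,0.18],[-0.01,0.2,0.18],[-0.01,0.2,0.17],[-0.01,0.21,0.17]], grip=[1,1,1,1,1])

```text
t: 3.22
ee_pos: [0.7627, 0.1739, 0.3879]
tcp_rot: [3.141, -0.523, -2.925]
ft_force: [1.0, -0.3, -0.0]
gripper_width: 0.0005
grip_force: 0.0
```

```bash
python3 -c "
from h import *
delta(FEET[0]+Aw*(.21+.199),RT);along(0)
s=arm.snapshot('side')[100:230,240:370,::-1];t=arm.snapshot('top')[80:210,170:300,::-1]
cv2.imwrite('pics/c1.png',np.hstack([cv2.resize(i,(400,400),interpolation=2) for i in (t,s)]))"
```

```text
t 3.23 shift [0.   0.   0.01] turn [-0.  0. -0.] F [ 1.  -0.3 -0. ] j [ 0.12  0.86  0.66 -0.06  2.14 -1.68] w 0.0005
L 0.2097 lat [ 0.0001  0.     -0.0001] F.A 0.5
```

View pics/c1.png

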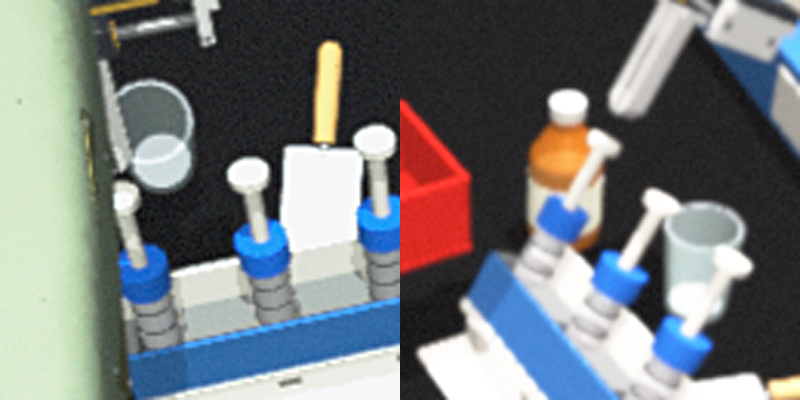

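The closed tip is on the left plunger's axis, at side crop (628,105) above the head at (605,145). The view also shows nothing else disturbed. Next I push along the axis.

Request:
carry_out(translation=[[-0.12,-0.026,-0.21],[-0.12,-0.026,-0.21],[-0.12,-0.026,-0.21],[-0.12,-0.026,-0.21],[-0.12,-0.026,-0.21]], dr=[[0,0,0],[0,0,0],[0,0,0],[0,0,0],[0,0,0]], grip=[1,1,1,1,1])

```text
t: 3.95
ee_pos: [0.7467, 0.1716, 0.3639]
tcp_rot: [3.142, -0.52, -2.926]
ft_force: [1.2, 0.2, 4.5]
gripper_width: 0.0003
grip_force: 2.1
```

Request:
carry_out(translation=[[-0.12,-0.026,-0.21],[-0.12,-0.026,-0.21],[-0.12,-0.026,-0.21],[-0.12,-0.026,-0.21],[-0.09,-0.02,-0.16]], dr=[[0,0,0],[0,0,0],[0,0,0],[0,0,0],[0,0,0]], grip=[1,1,1,1,1])

```text
t: 4.58
ee_pos: [0.7325, 0.1681, 0.3374]
tcp_rot: [3.142, -0.522, -2.926]
ft_force: [0.3, 1.0, 3.7]
gripper_width: 0.0005
grip_force: 2.0
```

Request:
carry_out(translation=[[-0.03,-0.006,-0.05],[-0.03,-0.006,-0.05],[-0.03,-0.006,-0.05],[-0.02,-0.004,-0.03],[0,0,0]], dr=[[0,0,0],[0,0,0],[0,0,0],[0,0,0],[0,0,0]], grip=[1,1,1,1,1])

```text
t: 5.2
ee_pos: [0.73, 0.1676, 0.3333]
tcp_rot: [-3.141, -0.522, -2.926]
ft_force: [-0.5, 0.6, 3.1]
gripper_width: 0.0007
grip_force: 1.7
```

```bash
python3 -c "
from h import *
delta(FEET[0]+Aw*(.13+.199),RT);along(0)"
```

```text
t 5.2 shift [-0.25 -0.09 -0.57] turn [-0.    0.02  0.01] F [-0.5  0.6  3.1] j [ 0.12  0.8   0.86 -0.05  1.99 -1.68] w 0.0007
L 0.1458 lat [-0.001   0.0006  0.0005] F.A 2.5
```

Request:
carry_out(translation=[[-0.03,-0.006,-0.05],[-0.03,-0.006,-0.05],[-0.03,-0.006,-0.05],[-0.03,-0.006,-0.05],[0,0,0]], dr=[[0,0,0],[0,0,0],[0,0,0],[0,0,0],[0,0,0]], grip=[1,1,1,1,1])

```text
t: 5.82
ee_pos: [0.727, 0.1669, 0.3281]
tcp_rot: [-3.141, -0.522, -2.926]
ft_force: [0.4, 0.9, 3.2]
gripper_width: 0.0004
grip_force: 1.5
```

```bash
python3 -c "
from h import *
delta(FEET[0]+Aw*(.13+.199),RT);along(0)"
```

```text
t 5.83 shift [-0.13 -0.06 -0.37] turn [-0.    0.02  0.01] F [0.4 0.9 3.2] j [ 0.12  0.8   0.88 -0.05  1.98 -1.68] w 0.0004
L 0.1397 lat [-0.0011  0.0006  0.0005] F.A 3.1
```

Request:
carry_out(translation=[[-0.03,-0.006,-0.06],[-0.03,-0.008,-0.06],[-0.03,-0.01,-0.06],[-0.03,-0.01,-0.06],[-0.03,-0.01,-0.05]], dr=[[0,0,0],[0,0,0],[0,0,0],[0,0,0],[0,0,0]], grip=[1,1,1,1,1])

```text
t: 6.45
ee_pos: [0.7231, 0.166, 0.321]
tcp_rot: [3.141, -0.522, -2.926]
ft_force: [0.7, 1.9, 3.2]
gripper_width: 0.0007
grip_force: 1.9
```

Request:
carry_out(translation=[[-0.02,-0.004,-0.03],[-0.02,-0.004,-0.03],[-0.02,-0.004,-0.03],[0,0,0],[0,0,0]], dr=[[0,0,0],[0,0,0],[0,0,0],[0,0,0],[0,0,0]], grip=[1,1,1,1,1])

```text
t: 7.08
ee_pos: [0.7218, 0.1656, 0.3187]
tcp_rot: [-3.141, -0.522, -2.926]
ft_force: [1.0, 1.0, 3.2]
gripper_width: 0.0005
grip_force: 1.6
```

```bash
python3 -c "
from h import *
delta(FEET[0]+Aw*(.128+.199),RT);along(0)"
```

```text
t 7.08 shift [ 0.04 -0.02 -0.06] turn [-0.    0.02  0.01] F [1.  1.  3.2] j [ 0.12  0.79  0.91 -0.05  1.96 -1.68] w 0.0005
L 0.1289 lat [-0.001   0.0004  0.0005] F.A 3.3
```

Not at the end stop yet, so I push a little further until the force rises.

Request:
carry_out(translation=[[-0.02,-0.004,-0.03],[-0.02,-0.004,-0.03],[-0.01,-0.002,-0.02],[0,0,0],[0,0,0]], dr=[[0,0,0],[0,0,0],[0,0,0],[0,0,0],[0,0,0]], grip=[1,1,1,1,1])

```text
t: 7.7
ee_pos: [0.7208, 0.1654, 0.3178]
tcp_rot: [-3.141, -0.52, -2.926]
ft_force: [2.5, 2.1, 5.3]
gripper_width: 0.0005
grip_force: 2.9
```

```bash
python3 -c "
from h import *
delta(FEET[0]+Aw*(.128+.199),RT);along(0)"
```

```text
t 7.7 shift [ 0.08 -0.01 -0.02] turn [-0.    0.04  0.  ] F [2.5 2.1 5.3] j [ 0.12  0.79  0.92 -0.05  1.95 -1.67] w 0.0005
L 0.1276 lat [-0.001   0.0004  0.0005] F.A 6.0
```

Request:
carry_out(translation=[[-0.02,-0.004,-0.03],[-0.02,-0.004,-0.03],[-0.02,-0.004,-0.03],[0,0,0],[0,0,0]], dr=[[0,0,0],[0,0,0],[0,0,0],[0,0,0],[0,0,0]], grip=[1,1,1,1,1])

```text
t: 8.32
ee_pos: [0.72, 0.1652, 0.3182]
tcp_rot: [-3.141, -0.515, -2.926]
ft_force: [5.1, 2.0, 10.4]
gripper_width: 0.0003
grip_force: 5.8
```

```bash
python3 -c "
from h import *
along(0);print(arm.read_state()['ft_force'])
delta(FEET[1]+Aw*(.215+.199),RT)"
```

```text
L 0.1276 lat [-0.001   0.0004  0.0005] F.A 11.7
[ 5.08098774  1.957339   10.35855273]
t 8.32 shift [ 2.58 -3.15  2.97] turn [-0.01  0.08  0.  ] F [ 5.1  2.  10.4] j [ 0.12  0.79  0.92 -0.05  1.95 -1.67] w 0.0003
```

Plunger 1 is fully home: L stalled at 0.1276 under rising force. On to the middle well.

Request:
carry_out(translation=[[0.34,0.075,0.61],[0.34,0.075,0.61],[0.34,0.075,0.61],[0.34,0.075,0.61],[0.34,0.075,0.61]], dr=[[0,0,0],[0,0,0],[0,0,0],[0,0,0],[0,0,0]], grip=[1,1,1,1,1])

```text
t: 8.95
ee_pos: [0.7617, 0.1741, 0.3897]
tcp_rot: [-3.141, -0.524, -2.927]
ft_force: [1.0, 0.5, -0.2]
gripper_width: 0.0006
grip_force: 0.0
```

Request:
carry_out(translation=[[0.19,-0.7,0],[0.19,-0.7,0],[0.19,-0.7,0],[0.19,-0.7,0],[0.19,-0.7,0]], dr=[[0,0,0],[0,0,0],[0,0,0],[0,0,0],[0,0,0]], grip=[1,1,1,1,1])

```text
t: 9.57
ee_pos: [0.7855, 0.0852, 0.3906]
tcp_rot: [-3.141, -0.522, -2.927]
ft_force: [-0.5, -0.1, -0.1]
gripper_width: 0.0003
grip_force: 0.0
```

```bash
python3 -c "
from h import *
along(1)
delta(FEET[1]+Aw*(.15+.199),RT)"
```

```text
L 0.2137 lat [ 0.0019 -0.0011 -0.001 ] F.A -0.3
t 9.57 shift [-1.31 -0.22 -2.18] turn [-0.    0.02  0.01] F [-0.5 -0.1 -0.1] j [ 0.02  0.88  0.62 -0.12  2.15 -1.81] w 0.0003
```

Request:
carry_out(translation=[[-0.15,-0.022,-0.24],[-0.15,-0.022,-0.24],[-0.15,-0.022,-0.24],[-0.13,-0.022,-0.22],[-0.13,-0.022,-0.22]], dr=[[0,0,0],[0,0,0],[0,0,0],[0,0,0],[0,0,0]], grip=[1,1,1,1,1])

```text
t: 10.2
ee_pos: [0.7672, 0.0847, 0.3619]
tcp_rot: [-3.141, -0.521, -2.925]
ft_force: [1.0, 1.6, 3.4]
gripper_width: 0.0003
grip_force: 2.1
```

Request:
carry_out(translation=[[-0.13,-0.022,-0.22],[-0.13,-0.022,-0.22],[-0.13,-0.022,-0.22],[-0.13,-0.022,-0.22],[-0.1,-0.02,-0.14]], dr=[[0,0,0],[0,0,0],[0,0,0],[0,0,0],[0,0,0]], grip=[1,1,1,1,1])

```text
t: 10.82
ee_pos: [0.7519, 0.0813, 0.3358]
tcp_rot: [-3.141, -0.521, -2.926]
ft_force: [3.2, 0.4, 3.0]
gripper_width: 0.0003
grip_force: 2.0
```

Request:
carry_out(translation=[[-0.03,-0.006,-0.05],[-0.03,-0.006,-0.05],[-0.03,-0.006,-0.05],[-0.03,-0.006,-0.05],[0,0,0]], dr=[[0,0,0],[0,0,0],[0,0,0],[0,0,0],[0,0,0]], grip=[1,1,1,1,1])

```text
t: 11.45
ee_pos: [0.749, 0.0809, 0.3312]
tcp_rot: [-3.141, -0.522, -2.926]
ft_force: [2.0, 0.3, 3.0]
gripper_width: 0.0001
grip_force: 1.6
```

```bash
python3 -c "
from h import *
along(1)
delta(FEET[1]+Aw*(.13+.199),RT)"
```

```text
L 0.1439 lat [-0.0005  0.002   0.    ] F.A 3.6
t 11.45 shift [-0.24 -0.14 -0.49] turn [-0.    0.02  0.  ] F [2.  0.3 3. ] j [ 0.01  0.81  0.85 -0.11  1.99 -1.79] w 0.0001
```

Force is still free-running at L = 0.144, so this one is free too.

Request:
carry_out(translation=[[-0.05,-0.02,-0.08],[-0.05,-0.02,-0.08],[-0.05,-0.02,-0.08],[-0.05,-0.02,-0.1],[-0.05,-0.02,-0.1]], dr=[[0,0,0],[0,0,0],[0,0,0],[0,0,0],[0,0,0]], grip=[1,1,1,1,1])

```text
t: 12.08
ee_pos: [0.7426, 0.0784, 0.3202]
tcp_rot: [3.142, -0.522, -2.926]
ft_force: [3.2, 1.5, 3.2]
gripper_width: 0.0007
grip_force: 2.0
```

Request:
carry_out(translation=[[-0.03,-0.006,-0.05],[-0.03,-0.006,-0.05],[-0.03,-0.006,-0.05],[-0.03,-0.006,-0.05],[0,0,0]], dr=[[0,0,0],[0,0,0],[0,0,0],[0,0,0],[0,0,0]], grip=[1,1,1,1,1])

```text
t: 12.7
ee_pos: [0.7404, 0.078, 0.3178]
tcp_rot: [-3.141, -0.517, -2.926]
ft_force: [6.0, 2.0, 8.0]
gripper_width: 0.0009
grip_force: 4.5
```

```bash
python3 -c "
from h import *
along(1)
delta(FEET[2]+Aw*(.215+.199),RT)"
```

```text
L 0.1278 lat [-0.0003  0.0009  0.0001] F.A 10.1
t 12.7 shift [ 2.53 -3.17  2.99] turn [-0.01  0.06  0.  ] F [6. 2. 8.] j [ 0.01  0.8   0.9  -0.11  1.95 -1.79] w 0.0009
```

Middle plunger is home (stalled at 0.1278). The right one comes next, and it should stick.

Request:
carry_out(translation=[[0.34,0.075,0.61],[0.34,0.075,0.61],[0.34,0.075,0.61],[0.34,0.075,0.61],[0.34,0.075,0.61]], dr=[[0,0,0],[0,0,0],[0,0,0],[0,0,0],[0,0,0]], grip=[1,1,1,1,1])

```text
t: 13.32
ee_pos: [0.7821, 0.087, 0.3904]
tcp_rot: [3.141, -0.526, -2.926]
ft_force: [0.4, -0.6, 0.3]
gripper_width: 0.0005
grip_force: 0.0
```

Request:
carry_out(translation=[[0.17,-0.71,0],[0.17,-0.71,0],[0.17,-0.71,0],[0.17,-0.71,0],[0.17,-0.71,0]], dr=[[0,0,0],[0,0,0],[0,0,0],[0,0,0],[0,0,0]], grip=[1,1,1,1,1])

```text
t: 13.95
ee_pos: [0.8037, -0.0034, 0.3914]
tcp_rot: [3.142, -0.522, -2.927]
ft_force: [0.3, 0.2, 0.0]
gripper_width: 0.0
grip_force: 0.0
```

```bash
python3 -c "
from h import *
along(2)
delta(FEET[2]+Aw*(.155+.199),RT)"
```

```text
L 0.2137 lat [ 0.0008 -0.0017 -0.0002] F.A 0.2
t 13.95 shift [-1.17 -0.18 -2.03] turn [-0.    0.01  0.01] F [0.3 0.2 0. ] j [-0.09  0.92  0.55 -0.18  2.17 -1.93] w 0.0
```

Request:
carry_out(translation=[[-0.13,-0.02,-0.22],[-0.13,-0.02,-0.22],[-0.13,-0.02,-0.22],[-0.12,-0.02,-0.2],[-0.12,-0.02,-0.2]], dr=[[0,0,0],[0,0,0],[0,0,0],[0,0,0],[0,0,0]], grip=[1,1,1,1,1])

```text
t: 14.58
ee_pos: [0.7876, -0.0034, 0.3659]
tcp_rot: [-3.141, -0.52, -2.925]
ft_force: [2.5, 0.7, 3.5]
gripper_width: 0.0006
grip_force: 2.0
```

Request:
carry_out(translation=[[-0.12,-0.02,-0.2],[-0.12,-0.02,-0.2],[-0.1,-0.02,-0.2],[-0.1,-0.02,-0.19],[-0.1,-0.02,-0.18]], dr=[[0,0,0],[0,0,0],[0,0,0],[0,0,0],[0,0,0]], grip=[1,1,1,1,1])

```text
t: 15.2
ee_pos: [0.774, -0.0067, 0.3406]
tcp_rot: [-3.141, -0.522, -2.926]
ft_force: [1.6, 0.2, 4.6]
gripper_width: 0.0003
grip_force: 2.1
```

Request:
carry_out(translation=[[-0.04,-0.008,-0.07],[-0.04,-0.008,-0.07],[-0.04,-0.008,-0.07],[-0.04,-0.008,-0.07],[0,0,0]], dr=[[0,0,0],[0,0,0],[0,0,0],[0,0,0],[0,0,0]], grip=[1,1,1,1,1])

```text
t: 15.82
ee_pos: [0.7704, -0.0074, 0.3347]
tcp_rot: [-3.141, -0.52, -2.926]
ft_force: [2.1, 0.0, 4.8]
gripper_width: 0.0008
grip_force: 2.7
```

```bash
python3 -c "
from h import *
along(2)
delta(FEET[2]+Aw*(.145+.199),RT)"
```

```text
L 0.1479 lat [-0.0001  0.0012 -0.0001] F.A 5.2
t 15.82 shift [-0.03 -0.06 -0.11] turn [-0.    0.03  0.  ] F [2.1 0.  4.8] j [-0.09  0.85  0.78 -0.17  2.   -1.91] w 0.0008
```

Request:
carry_out(translation=[[-0.02,-0.004,-0.04],[-0.02,-0.004,-0.04],[-0.02,-0.004,-0.04],[-0.02,-0.004,-0.04],[0,0,0]], dr=[[0,0,0],[0,0,0],[0,0,0],[0,0,0],[0,0,0]], grip=[1,1,1,1,1])

```text
t: 16.45
ee_pos: [0.7692, -0.0073, 0.3352]
tcp_rot: [-3.139, -0.514, -2.927]
ft_force: [6.0, 3.1, 14.4]
gripper_width: 0.0005
grip_force: 7.5
```

```bash
python3 -c "
from h import *
along(2)
delta(FEET[2]+Aw*(.108+.110+.180),RT)"
```

```text
L 0.1478 lat [-0.      0.0011 -0.0001] F.A 15.7
t 16.45 shift [1.07 0.17 1.74] turn [0.  0.1 0. ] F [ 6.   3.1 14.4] j [-0.09  0.85  0.79 -0.17  2.   -1.91] w 0.0005
```

The right one (well 3) stalled at 0.1478 under 15.7 N, so it is the sticking syringe. I back off, open partly, then descend over its collar.

Request:
carry_out(translation=[[0.22,0.04,0.38],[0.22,0.04,0.38],[0.22,0.04,0.38],[0.22,0.04,0.38],[0.22,0.04,0.38]], dr=[[0,0,0],[0,0,0],[0,0,0],[0,0,0],[0,0,0]], grip=[1,1,1,1,-0.5])

```text
t: 17.08
ee_pos: [0.7961, -0.0028, 0.3772]
tcp_rot: [3.141, -0.522, -2.926]
ft_force: [0.7, 0.3, -0.9]
gripper_width: 0.0071
grip_force: 0.0
```

Request:
carry_out(translation=[[0,0,0],[0,0,0],[0,0,0],[0,0,0],[0,0,0]], dr=[[0,0,0],[0,0,0],[0,0,0],[0,0,0],[0,0,0]], grip=[-0.5,-0.5,-0.5,-0.5,-0.5])

```text
t: 17.7
ee_pos: [0.7957, -0.0028, 0.3772]
tcp_rot: [-3.142, -0.522, -2.926]
ft_force: [0.6, -0.1, -1.0]
gripper_width: 0.0568
grip_force: 0.0
```

```bash
python3 -c "
from h import *
along(2)
delta(FEET[2]+Aw*(.110+.180),RT)"
```

```text
L 0.1976 lat [ 0.0007  0.0005 -0.0004] F.A -0.6
t 17.7 shift [-2.1  -0.47 -3.68] turn [-0.    0.02  0.01] F [ 0.6 -0.1 -1. ] j [-0.09  0.9   0.61 -0.17  2.13 -1.93] w 0.0568
```

Request:
carry_out(translation=[[-0.14,-0.03,-0.24],[-0.22,-0.05,-0.38],[-0.22,-0.05,-0.38],[-0.22,-0.05,-0.38],[-0.22,-0.05,-0.38]], dr=[[0,0,0],[0,0,0],[0,0,0],[0,0,0],[0,0,0]], grip=[-0.5,-0.5,-0.5,-0.5,-0.5])

```text
t: 18.32
ee_pos: [0.7698, -0.0086, 0.3327]
tcp_rot: [-3.141, -0.522, -2.926]
ft_force: [-0.5, 0.6, -0.3]
gripper_width: 0.0706
grip_force: 0.0
```

Request:
carry_out(translation=[[-0.22,-0.05,-0.39],[-0.22,-0.05,-0.39],[-0.22,-0.05,-0.39],[-0.22,-0.05,-0.39],[-0.2,-0.04,-0.36]], dr=[[0,0,0],[0,0,0],[0,0,0],[0,0,0],[0,0,0]], grip=[-0.5,-0.5,-0.5,-0.5,-0.5])

```text
t: 18.95
ee_pos: [0.7429, -0.0147, 0.2847]
tcp_rot: [-3.141, -0.522, -2.926]
ft_force: [-0.6, 0.6, 0.1]
gripper_width: 0.0704
grip_force: 0.0
```

```bash
python3 -c "
from h import *
along(2)
delta(FEET[2]+Aw*(.110+.180),RT)
s=arm.snapshot('side')[135:265,260:390,::-1];t=arm.snapshot('top')[80:210,210:340,::-1]
cv2.imwrite('pics/c2.png',np.hstack([cv2.resize(i,(400,400),interpolation=2) for i in (t,s)]))"
```

```text
L 0.0904 lat [ 0.0003  0.0001 -0.0002] F.A -0.1
t 18.95 shift [0.01 0.   0.02] turn [-0.    0.02  0.01] F [-0.6  0.6  0.1] j [-0.11  0.82  0.93 -0.17  1.88 -1.9 ] w 0.0704
```

View pics/c2.png

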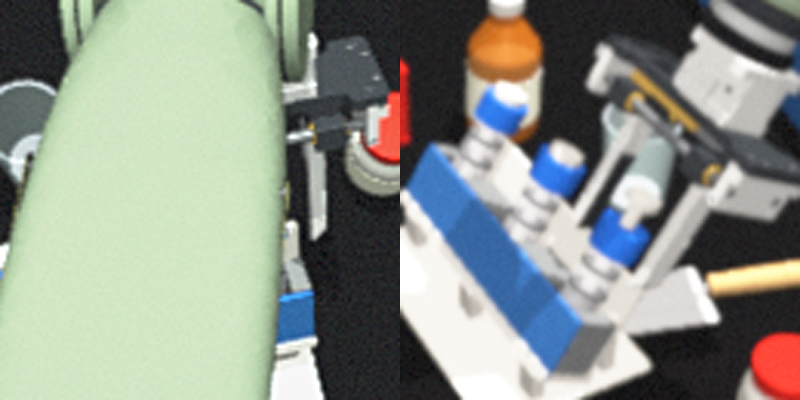

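The side crop shows the fingers straddling the right collar at (620,235), and the two good discs sit flush on their collars at (500,95) and (560,152). Closing.

Request:
carry_out(translation=[[0,0,0],[0,0,0],[0,0,0],[0,0,0],[0,0,0]], dr=[[0,0,0],[0,0,0],[0,0,0],[0,0,0],[0,0,0]], grip=[1,1,1,1,1])

```text
t: 19.68
ee_pos: [0.7434, -0.0144, 0.2859]
tcp_rot: [-3.141, -0.521, -2.926]
ft_force: [0.8, 0.5, 1.2]
gripper_width: 0.0395
grip_force: 30.0
```

Request:
carry_out(translation=[[0.05,0.01,0.09],[0.1,0.02,0.17],[0.15,0.03,0.26],[0.15,0.03,0.26],[0.15,0.03,0.26]], dr=[[0,0,0],[0,0,0],[0,0,0],[0,0,0],[0,0,0]], grip=[1,1,1,1,1])

```text
t: 20.3
ee_pos: [0.7585, -0.0115, 0.312]
tcp_rot: [-3.141, -0.521, -2.926]
ft_force: [-0.2, -0.3, -2.5]
gripper_width: 0.0393
grip_force: 30.0
```

```bash
python3 -c "
from h import *
along(2)
delta(FEET[2]+Aw*(.110+.112+.180),RT);print(arm.read_state()['grip_force'])"
```

```text
L 0.1221 lat [ 0.0005 -0.0002 -0.0003] F.A -2.3
t 20.3 shift [1.58 0.36 2.81] turn [-0.    0.02  0.01] F [-0.2 -0.3 -2.5] j [-0.1   0.84  0.85 -0.17  1.95 -1.91] w 0.0393
29.99966472387314
```

Gripped, 39 mm wide at 30 N, and lifting cleanly. I continue out along the axis.

Request:
carry_out(translation=[[0.2,0.05,0.36],[0.2,0.05,0.36],[0.2,0.05,0.36],[0.2,0.05,0.36],[0.2,0.05,0.36]], dr=[[0,0,0],[0,0,0],[0,0,0],[0,0,0],[0,0,0]], grip=[1,1,1,1,1])

```text
t: 20.92
ee_pos: [0.7836, -0.0052, 0.3571]
tcp_rot: [-3.141, -0.521, -2.926]
ft_force: [-0.4, 1.1, -0.5]
gripper_width: 0.0394
grip_force: 30.0
```

Request:
carry_out(translation=[[0.2,0.04,0.36],[0.2,0.04,0.36],[0.19,0.03,0.34],[0,0,0.2],[0,0,0.2]], dr=[[0,0,0],[0,0,0],[0,0,0],[0,0,0],[0,0,0]], grip=[1,1,1,1,1])

```text
t: 21.55
ee_pos: [0.798, -0.0026, 0.393]
tcp_rot: [-3.142, -0.522, -2.926]
ft_force: [-0.2, -0.7, -1.7]
gripper_width: 0.0392
grip_force: 30.0
```

```bash
python3 -c "
from h import *
along(2)
delta([.55,0,.45],RD)"
```

```text
L 0.2124 lat [-0.0042 -0.0008  0.0025] F.A -1.7
t 21.55 shift [-9.92  0.1   2.28] turn [ 1.07 -4.87  0.  ] F [-0.2 -0.7 -1.7] j [-0.08  0.9   0.58 -0.18  2.16 -1.93] w 0.0392
```

Request:
carry_out(translation=[[-0.95,0,0.3],[-0.99,0,0.3],[-0.99,0,0.3],[-0.99,0,0.3],[-0.99,0,0.3]], dr=[[0.1,-0.48,0],[0.1,-0.48,0],[0.1,-0.48,0],[0.1,-0.48,0],[0.1,-0.48,0]], grip=[1,1,1,1,1])

```text
t: 22.18
ee_pos: [0.674, -0.0026, 0.4308]
tcp_rot: [-3.139, -0.264, -2.927]
ft_force: [0.1, 0.6, -1.2]
gripper_width: 0.0395
grip_force: 30.0
```

Request:
carry_out(translation=[[-0.99,0,0.16],[-0.99,0,0.16],[-0.99,0,0.16],[-0.99,0,0.16],[-0.99,0,0.16]], dr=[[0.11,-0.49,0],[0.11,-0.49,0],[0.11,-0.49,0],[0.11,-0.49,0],[0.11,-0.49,0]], grip=[1,1,1,1,1])

```text
t: 22.8
ee_pos: [0.5501, -0.0025, 0.4506]
tcp_rot: [-3.14, -0.001, -2.927]
ft_force: [0.1, 0.2, -1.4]
gripper_width: 0.0392
grip_force: 30.0
```

```bash
python3 -c "
from h import *
delta([.477,.338,.45],RD)"
```

```text
t 22.8 shift [-2.92 13.62 -0.03] turn [ 0.01 -0.01  0.01] F [ 0.1  0.2 -1.4] j [-0.16  0.12  1.54 -0.    1.48 -1.95] w 0.0392
```

Request:
carry_out(translation=[[-0.2,0.91,0],[-0.2,0.91,0],[-0.2,0.91,0],[-0.2,0.91,0],[-0.2,0.91,0]], dr=[[0,0,0],[0,0,0],[0,0,0],[0,0,0],[0,0,0]], grip=[1,1,1,1,1])

```text
t: 23.42
ee_pos: [0.5257, 0.1118, 0.4505]
tcp_rot: [-3.14, -0.003, -2.927]
ft_force: [0.7, -0.6, -1.2]
gripper_width: 0.0397
grip_force: 30.0
```

Request:
carry_out(translation=[[-0.2,0.91,0],[-0.2,0.91,0],[-0.2,0.91,0],[-0.2,0.91,0],[-0.2,0.91,0]], dr=[[0,0,0],[0,0,0],[0,0,0],[0,0,0],[0,0,0]], grip=[1,1,1,1,1])

```text
t: 24.05
ee_pos: [0.5008, 0.2254, 0.4505]
tcp_rot: [-3.14, -0.003, -2.927]
ft_force: [-0.6, 0.6, -1.2]
gripper_width: 0.0393
grip_force: 30.0
```

Request:
carry_out(translation=[[-0.2,0.91,0],[-0.2,0.91,0],[-0.2,0.91,0],[-0.2,0.91,0],[-0.12,0.88,0]], dr=[[0,0,0],[0,0,0],[0,0,0],[0,0,0],[0,0,0]], grip=[1,1,1,1,1])

```text
t: 24.68
ee_pos: [0.4779, 0.3386, 0.4505]
tcp_rot: [-3.14, -0.003, -2.927]
ft_force: [0.3, 0.9, -1.4]
gripper_width: 0.0396
grip_force: 30.0
```

```bash
python3 -c "
from h import *
delta([.477,.338,.45],RD)
s=arm.snapshot('side')[60:260,120:380,::-1]
cv2.imwrite('pics/c3.png',cv2.resize(s,None,fx=2.5,fy=2.5,interpolation=2))"
```

```text
t 24.68 shift [-0.04 -0.02 -0.02] turn [ 0.02 -0.02  0.01] F [ 0.3  0.9 -1.4] j [ 0.47  0.2   1.46 -0.    1.49 -1.32] w 0.0396
```

View pics/c3.png

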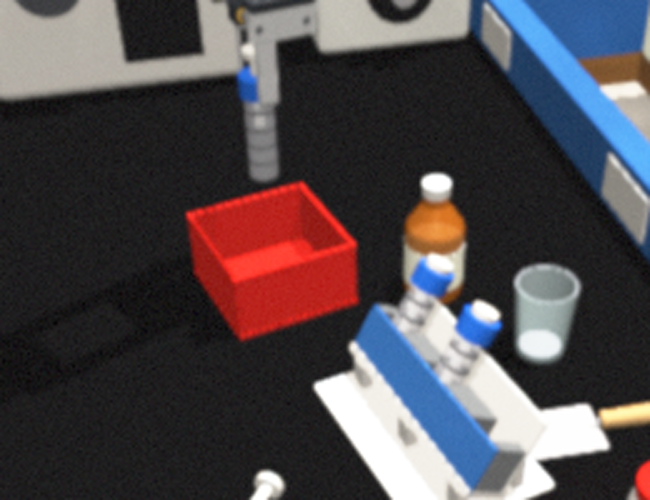

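The syringe hangs upright above the red bin, its foot at crop (264,178). The good pair are home in the rack, and the bystanders have not moved. Lowering now.

Request:
carry_out(translation=[[-0.01,0,-0.7],[0,0,-0.9],[0,0,-0.9],[0,0,-0.9],[0,0,-0.8]], dr=[[0,0,0],[0,0,0],[0,0,0],[0,0,0],[0,0,0]], grip=[1,1,1,1,1])

```text
t: 25.35
ee_pos: [0.478, 0.3366, 0.3429]
tcp_rot: [-3.139, -0.005, -2.928]
ft_force: [0.2, -0.7, -1.1]
gripper_width: 0.0394
grip_force: 30.0
```

Request:
carry_out(translation=[[0,0,-0.5],[0,0,-0.4],[0,0,-0.3],[0,0,-0.2],[0,0,-0.1]], dr=[[0,0,0],[0,0,0],[0,0,0],[0,0,0],[0,0,0]], grip=[1,1,1,1,1])

```text
t: 25.98
ee_pos: [0.4783, 0.338, 0.3079]
tcp_rot: [-3.14, -0.001, -2.927]
ft_force: [-0.2, -0.2, -2.0]
gripper_width: 0.0395
grip_force: 30.0
```

Request:
carry_out(translation=[[0,0,-0.05],[0,0,-0.05],[0,0,-0.05],[0,0,-0.05],[0,0,0]], dr=[[0,0,0],[0,0,0],[0,0,0],[0,0,0],[0,0,0]], grip=[1,1,1,1,1])

```text
t: 26.6
ee_pos: [0.4782, 0.3379, 0.3028]
tcp_rot: [-3.14, -0.002, -2.927]
ft_force: [-0.1, 0.2, -1.1]
gripper_width: 0.0397
grip_force: 30.0
```

Request:
carry_out(translation=[[0,0,-0.05],[0,0,-0.05],[0,0,-0.05],[0,0,-0.05],[0,0,0]], dr=[[0,0,0],[0,0,0],[0,0,0],[0,0,0],[0,0,0]], grip=[1,1,1,1,1])

```text
t: 27.22
ee_pos: [0.4782, 0.3379, 0.2977]
tcp_rot: [-3.14, -0.002, -2.927]
ft_force: [-0.4, -0.3, -3.1]
gripper_width: 0.0392
grip_force: 30.0
```

Request:
carry_out(translation=[[0,0,-0.04],[0,0,-0.04],[0,0,-0.04],[0,0,0],[0,0,0]], dr=[[0,0,0],[0,0,0],[0,0,0],[0,0,0],[0,0,0]], grip=[1,1,1,1,1])

```text
t: 27.85
ee_pos: [0.4786, 0.3381, 0.2962]
tcp_rot: [-3.141, -0.0, -2.927]
ft_force: [-1.7, -1.0, 5.5]
gripper_width: 0.0394
grip_force: 30.0
```

The foot is on the bin floor (force +5.5 N). Releasing and rising.

Request:
carry_out(translation=[[0,0,0],[0,0,0],[0,0,0],[0,0,0],[0,0,0]], dr=[[0,0,0],[0,0,0],[0,0,0],[0,0,0],[0,0,0]], grip=[-0.6,-0.6,-0.6,-0.6,-0.6])

```text
t: 28.48
ee_pos: [0.4782, 0.338, 0.2948]
tcp_rot: [-3.14, -0.002, -2.927]
ft_force: [-0.5, 0.6, -0.9]
gripper_width: 0.0754
grip_force: 0.0
```

Request:
carry_out(translation=[[0,0,0.2],[0,0,0.5],[0,0,0.8],[0,0,0.9],[0,0,0.9]], dr=[[0,0,0],[0,0,0],[0,0,0],[0,0,0],[0,0,0]], grip=[-0.6,-0.6,-0.6,-0.6,-0.6])

```text
t: 29.1
ee_pos: [0.4783, 0.338, 0.3793]
tcp_rot: [-3.141, -0.0, -2.927]
ft_force: [0.9, 0.2, -0.3]
gripper_width: 0.0753
grip_force: 0.0
```

Request:
carry_out(translation=[[0,0,0.9],[0,0,0.9],[0,0,0.6],[0,0,0],[0,0,0]], dr=[[0,0,0],[0,0,0],[0,0,0],[0,0,0],[0,0,0]], grip=[-0.6,-0.6,-0.6,-0.6,-0.6])

```text
t: 29.72
ee_pos: [0.478, 0.3378, 0.4366]
tcp_rot: [-3.14, -0.003, -2.927]
ft_force: [0.7, -0.0, 0.8]
gripper_width: 0.0751
grip_force: 0.0
```

```bash
python3 -c "
from h import *
s=arm.snapshot('side')[60:260,120:380,::-1]
cv2.imwrite('pics/c4.png',cv2.resize(s,None,fx=2.5,fy=2.5,interpolation=2))"
```

```text
(no output)
```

View pics/c4.png

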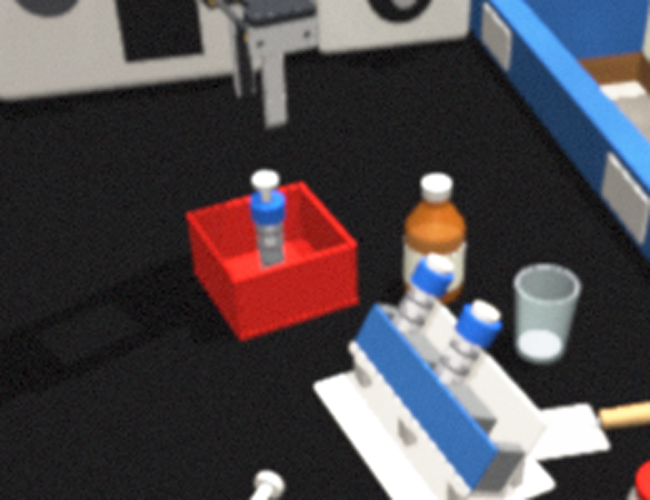

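The rejected syringe stands upright in the red bin at crop (268,225). The gripper is clear, and both good syringes are home in their wells.

```bash
python3 -c "
from station import arm
print(arm.close_job())"
```

```text
the job is handed in; nothing more can be done
None
```

The job is handed in (no verdict came back): the sticking syringe, from the right-hand well, stands upright in the red bin, the other two are fully home in their wells, and nothing else looked disturbed in the final side view.

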